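# Shut the sample door and shoot its bolt

## Robot

A 7-joint arm with a two-finger parallel gripper is mounted at the origin on the work surface. World frame = base frame: x ahead of the robot, y to its left, z up, the work surface at z = 0. Lengths are in m, angles in rad, forces in N, time in s.
With the tool pointing down it reaches from about 0.4 to 0.75 m from the base axis. Payload 19.5 kg.
Tool frame: the origin (TCP) lies on the mounting face of the last link; the fingertips stand 173 mm ahead of it and the grasp point (between the pads) lies r.grasp_offset ahead of it (r.grasp_offset is the distance from the TCP to the grasp point, in m); z points along the fingers, y is the line along which they close (so a half turn about z gives the same grasp; the last joint's range is limited). The gripper opens to 85 mm and grips with 20 to 120 N. Pads are 22 mm wide; open, the fingers measure 114 mm over their backs; the gripper's body (76 mm by 85 mm) begins 54 mm behind the grasp point. The pads swing forward as they close: fully open they stand 13 mm farther back than shut.
Start: joints at [-1.231, 0.707, -0.028, 1.485, 0.022, 0.951, -0.075], TCP at [0.214, 0.534, 0.405] pointing down, gripper open.
Joint ranges: [-2.71, 2.71], [-0.32, 2.16], [-1.57, 1.52], [0, 2.45], [-1.46, 4.6], [0, 2.02], [-2.83, 2.83]. Speed limits (rad/s): [1.89, 1.89, 2.57, 2.57, 3.01, 3.01, 3.01].

## Interface

Orientations are given as a unit quaternion [w, x, y, z].
In Python, from bench import r gives the robot as it stands. The module is installed in compiled form; this text tells all that it offers.
- The arm moves only by the shell command python3 -m pendant 'ROWS' [FORCE]. ROWS is JSON, a list of rows, each an object with "fingers": the opening, from 0 (shut) to 1 (fully open); "offset": the shift along the tool's x, y, z in mm, a list of three; "delta_rot": the turn, a rotation vector about the tool's x, y, z in degrees, a list of three. In form: [{"fingers": fingers, "offset": [tx, ty, tz], "delta_rot": [rx, ry, rz]}, ...]. A call has 1 to 5 rows; each row shifts and turns the commanded pose from where the row before left it, along the tool's axes as they then stand; what a row does not reach is not made up. A row lasts 1/8 s, in which the tool goes at most 62.5 mm and 10.7 degrees, less where a joint would pass 70% of its speed; a pose out of reach is approached as far as the arm can. A call is refused whole if a number of a shift passes 62.5 or a number of a turn 10.7, either way. A call with a gripper value outside its range is refused whole. The fingers move at their own pace and stop on an object; FORCE is the grip in N (left out, the last holds). Time passes only in rows, so rows that do not move let the fingers close. It gives the time, the measured TCP pose, the force, the opening and the grip force at its end, in the units of the state.
- r.state(): the state, without advancing time (a new reading comes with each control period).
- r.grab_frame(name): name is "scene" or "top" or "wrist"; returns a dict with "pixels" (400x640x3 uint8, red, green, blue), "depth" (400x640 float32, m along the optical axis (not along the pixel's ray), 0 where there is no reading), "vfov" (degrees; the focal length in pixels is half the picture's height over the tangent of half this angle, whatever the lens; pixels are square), "cx", "cy" (the principal point, pixels), "extrinsics" (4x4, takes a point from camera to world coordinates). Camera axes: x right, y down, z forward; pixel columns grow to the right and rows downward; lengths in m; the calibration is good to about 2 mm. A picture is of the moment at which its call begins.
- r.finish_job(): hands the job in; it is judged then, once.
The state is a dict: "clock": time; "joints": joint angles; "qd": joint speeds; "effort": joint torques, N m; "tool_pos": TCP position; "tool_rot": TCP orientation; "force": force on the tool from outside, world axes, zero at the start; "ft_torque": the same for the moment, N m; "grip_width": finger opening in m; "grip_force": force on a finger pad.
Only numpy, scipy, OpenCV 4.12 (cv2) and the standard library are available. Lean on these libraries where they do the work, as an engineer would, in place of code of your own. Each camera call takes 0.05 s, during which the arm holds its last target. There are 200 camera calls.

## Task

On the locksmith's demonstration stand, gently push the little wooden door shut with the fingertips until it is flush between its posts, without slamming it. Then push the knob of its slide bolt sideways with the fingertips until the bolt is fully home in the keeper on the post; do not slide the bolt while the door is still open. Leave the door shut and bolted and every loose thing around it undisturbed.

Things in the scene. Friction and masses are not known exactly. Their poses are not given: they have to be found in the camera images.
- stand: demonstration stand fixed to the table: steel base plate 200 (x) x 360 (y) x 12; two steel posts 34 x 26, 200 high, at y = +125 (hinge post) and -131 (latch post), with a wooden door between. Origin: centre of the base's underside. The front, where the bolt is and to which the door opens, looks along its -x; y points from latch post to hinge post; z up
- hinge (a point): point on the door's vertical hinge axis at the height of the door's top edge, 200 above the table; at x = 0, y = +110 in the stand's frame. Turns with the door; axes are the door's own: x square to it, from front to back (the way it is pushed shut), y along it from free edge to hinge, z up
- push_spot (a point): bare spot on the door's front face for a fingertip, 92 from the hinge axis, 28 below the top edge; axes as hinge. The door is a wooden panel 18 thick (9 either side of the hinge axis), reaching 216 from the hinge axis, from 50 to 200 above the table. The bolt's fittings begin at 135 from the hinge axis; the rod's tail, 6 mm radius, at 120
- knob (a point): middle of the bolt's knob, a steel rod of 12 diameter standing square out of the door's front (door's -x), with a 16 ball at its end, 81 in front of the hinge axis. This point is 28 below the door's top, 43 off its front face and, bolt drawn back, 158 from the hinge axis. Push it along the door's -y, away from the hinge. Axes as hinge
- keeper (a point): centre of the steel keeper on the front of the latch post, into which the bolt slides when the door is shut; fixed, axes as stand. On the door, the bolt's rod runs in two guide brackets, 135 to 145 and 205 to 215 from the hinge axis; rod and brackets stand out up to 22 from the door's face, so keep fingertips farther out beside the knob
- door (a joint): door angle in rad: 0 shut and flush (firm stop), grows as it opens to the stand's front, at most 1.5. From above it opens clockwise and closes counterclockwise. Starts 0.65 to 1.15. Light (0.35 to 0.7 kg), slightly stiff hinge (0.06 N m), stays where it is left
- bolt (a joint): travel of the bolt in m: 0 drawn back, 0.040 fully home in the keeper (firm stop). Starts at 0 to 0.006. Friction about 2 N, stays where it is left
- padlock: brass padlock lying on the stand's base plate under the door's swing, body 36 x 45 x 20 with a 26 mm steel shackle; loose bystander, leave alone; origin at the centre of its body's underside
- lock_cylinder: brass door-lock cylinder, 64 to 70 long, 33 wide, 17 high, lying on the stand's base plate under the door's swing; loose bystander, leave alone; origin at the centre of its underside
- spray_can: aluminium spray can, 60 diameter, 180 high, standing on the mat behind the stand; loose bystander, leave alone; origin at the centre of its underside
- tape_measure: black tape measure, 66 x 64 x 36 high, lying on the mat in front of the stand (the door's lower edge, 50 high, passes over it); loose bystander, leave alone; origin at the centre of its underside
- screwdriver: screwdriver, about 200 long, lying along its x axis on the mat at the left, away from the stand; loose bystander, leave alone
- gel_bottle: small clear bottle, 44 diameter, 120 high, standing on the mat at the left; loose bystander, leave alone; origin at the centre of its underside
- carton: small cardboard carton, 60 x 110 x 45 high, on the mat at the right; loose bystander, leave alone; origin at the centre of its underside

How it is judged:
By the outcome, as a careful person would: the job done as asked, in the order asked, and still so for the second after the job is handed in, with the robot touching nothing.
It also fails if it takes over 48 s, if anything falls off the work surface, if the arm or the gripper's body presses on something with over 40 N, if the wrist force passes 120 N, or if a joint passes its speed limit or range.

## Working session

There is one attempt and no reset: what is moved stays moved. The work goes in short steps, Python scripts to look and compute and a shell command to move; the robot and the scene stay as the last step left them, time stands still between calls to the robot, and variables do not carry over. Pictures are saved under pics/ and viewed, at most 10 in all, crops included, and the job is handed in when it is done.

```bash
mkdir -p pics
cat > h.py <<'E'
import numpy as np, cv2
from bench import r
def grab(n):
    f=r.grab_frame(n); p=f["pixels"]; d=f["depth"]; F=200/np.tan(np.radians(f["vfov"])/2)
    v,u=np.mgrid[0:400,0:640]
    c=np.stack([(u-f["cx"])/F*d,(v-f["cy"])/F*d,d],-1)
    T=np.array(f["extrinsics"]); W=c@T[:3,:3].T+T[:3,3]; W[d==0]=np.nan
    return f,p,W
E
python3 - <<'E'
from h import *
for n in("scene","top"):
    f,p,W=grab(n); cv2.imwrite(f"pics/{n}0.png",p[:,:,::-1]); np.savez(f"pics/{n}0.npz",p=p,W=W)
    print(n,f["vfov"],np.round(f["extrinsics"],3).tolist())
print(r.state(), r.grasp_offset)
E
```

```text
scene 50.28672402040873 [[-0.763, 0.434, -0.479, 1.255], [0.646, 0.534, -0.545, 0.685], [0.019, -0.726, -0.688, 1.064], [0.0, 0.0, 0.0, 1.0]]
top 42.214031109026166 [[0.005, -0.984, 0.179, 0.336], [-1.0, -0.009, -0.02, -0.017], [0.021, -0.179, -0.984, 1.568], [0.0, 0.0, 0.0, 1.0]]
{'clock': 0.1, 'joints': array([-1.23071463,  0.70702315, -0.02760279,  1.48493543,  0.02197718,
        0.95087646, -0.07551587]), 'qd': array([ 0.00065432, -0.00280224,  0.00072598, -0.00176659, -0.00063578,
        0.00095779,  0.0011911 ]), 'effort': array([ 2.64122871e-03, -8.84301209e+01,  1.23670422e+00, -2.36454141e+01,
        1.69763854e-02,  5.19570036e-03, -1.27674741e-05]), 'tool_pos': array([0.21420548, 0.53354764, 0.40428832]), 'tool_rot': array([-8.06138594e-05,  1.89753735e-01,  9.81831604e-01, -4.63432327e-04]), 'force': array([-0.21634291,  0.49957278,  0.62401979]), 'ft_torque': array([ 0.00842149, -0.01813987, -0.00064558]), 'grip_force': 0.0, 'grip_width': 0.08567157971064505} 0.1547
```

View pics/scene0.png

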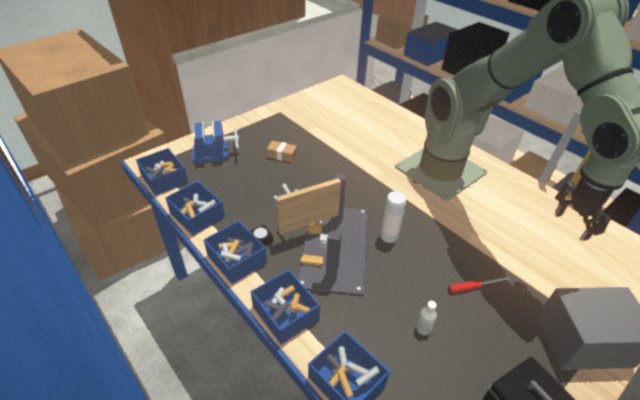

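View pics/top0.png

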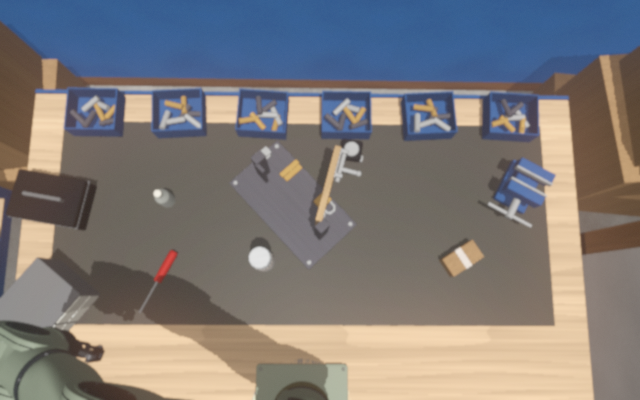

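The top view shows the base plate with corners near (277,146), (235,183), (309,264) and (351,224). The latch post is near (262,157) and the hinge post near (321,228). The door runs from (318,220) to (337,148), with the knob near (360,172) and the tape measure at (350,150).

Run:
```python
from h import *
T=np.load("pics/top0.npz");S=np.load("pics/scene0.npz")
for n,D in(("top",T),("scene",S)):
    W=D["W"];p=D["p"].astype(int)
    x,y,z=W[...,0],W[...,1],W[...,2]
    reg=(x>.3)&(x<.8)&(y>-.25)&(y<.25)
    m=reg&(z>.185)&(z<.215)
    wood=(p[...,0]-p[...,2]>40)
    print(n,"z mat",np.nanmedian(z[reg&(z<.02)]))
    k,lab,st,cen=cv2.connectedComponentsWithStats((m&wood).astype(np.uint8))
    for i in range(1,k):
        if st[i,4]<15: continue
        q=W[lab==i]; c=q.mean(0); rect=cv2.minAreaRect((q[:,:2]*1000).astype(np.float32))
        print(" wood",st[i,4],c.round(4),[np.round(v,1) for v in rect],cv2.boxPoints(rect).round().tolist())
    k,lab,st,cen=cv2.connectedComponentsWithStats((m&~wood).astype(np.uint8))
    for i in range(1,k):
        if st[i,4]<6: continue
        q=W[lab==i]; rect=cv2.minAreaRect((q[:,:2]*1000).astype(np.float32))
        print(" dark",st[i,4],cen[i].round(),q.mean(0).round(4),[np.round(v,1) for v in rect],p[lab==i].mean(0))
    m=reg&(z>.006)&(z<.018)
    k,lab,st,cen=cv2.connectedComponentsWithStats(m.astype(np.uint8))
    i=1+st[1:,4].argmax(); q=W[lab==i]; rect=cv2.minAreaRect((q[:,:2]*1000).astype(np.float32))
    print(" plate",st[i,4],[np.round(v,1) for v in rect],cv2.boxPoints(rect).round().tolist())
f=cv2.resize(T["p"][120:290,210:400][:,:,::-1].copy(),(760,680)); f=cv2.resize(f,(665,595),interpolation=cv2.INTER_AREA)
a=S["p"][150:310,230:420][:,:,::-1]
cv2.imwrite("pics/c1.png",cv2.resize(a,(712,600),interpolation=cv2.INTER_CUBIC))
```

```text
top z mat 0.0028232368790852558
 wood 506 [ 0.6253 -0.0676  0.2   ] [array([626.9, -68.1]), array([ 17.9, 215.8]), np.float64(75.8)] [[520.0, -50.0], [729.0, -103.0], [734.0, -86.0], [524.0, -33.0]]
 dark 224 [260. 157.] [0.6962 0.1175 0.1957] [array([695. , 109.8]), array([50. , 59.6]), np.float64(49.5)] [133.32589286 128.77232143 131.08928571]
 dark 64 [339. 160.] [ 0.6934 -0.0984  0.1909] [array([686.7, -96.3]), array([20.7, 83.4]), np.float64(64.5)] [185.875    177.796875 168.84375 ]
 dark 128 [322. 226.] [ 0.5102 -0.0518  0.1999] [array([511.2, -51.8]), array([25.9, 33.1]), np.float64(42.4)] [119.546875  114.1171875 117.34375  ]
 plate 5862 [array([605.2,  35.4]), array([373. , 213.2]), np.float64(43.0)] [[396.0, -14.0], [542.0, -170.0], [814.0, 85.0], [669.0, 241.0]]
scene z mat 0.0017997288177000748
 wood 479 [ 0.6337 -0.0663  0.196 ] [array([626.9, -66.8]), array([ 26.4, 217.5]), np.float64(77.2)] [[518.0, -56.0], [730.0, -104.0], [736.0, -78.0], [524.0, -30.0]]
 dark 70 [342. 177.] [ 0.5114 -0.0475  0.1973] [array([511.1, -50.4]), array([32.6, 32.3]), np.float64(45.9)] [118.58571429 108.34285714 105.68571429]
 dark 195 [332. 237.] [0.7015 0.12   0.194 ] [array([695.6, 109.8]), array([52.8, 56.2]), np.float64(42.3)] [125.62051282 124.11282051 125.57435897]
 plate 3606 [array([602.1,  33.5]), array([365.8, 200.2]), np.float64(43.1)] [[400.0, -19.0], [537.0, -165.0], [804.0, 86.0], [667.0, 232.0]]
```

View pics/c1.png

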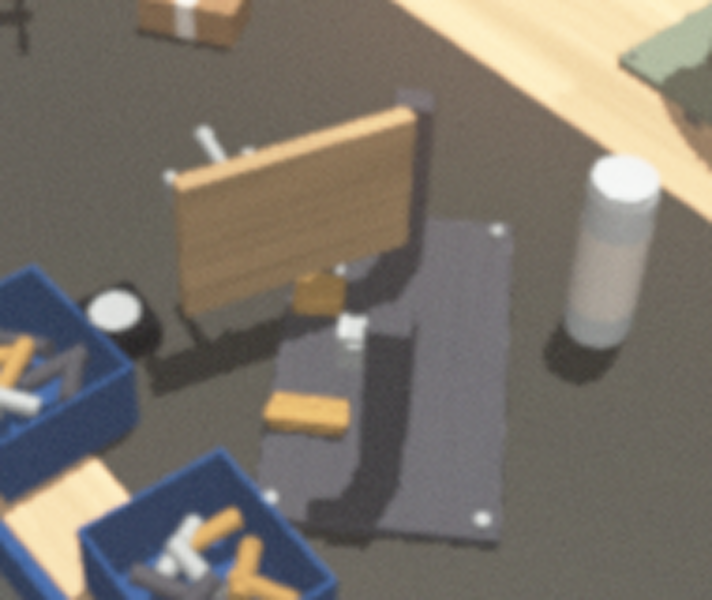

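Both views agree. The door is open about 1.0 rad, with the hinge at about (0.5226, -0.041) and the shut direction at 43°. I'll align the tool axes with the stand, shut the fingers and move over the front side.

```bash
python3 -m pendant '[{"fingers":0,"offset":[0,0,-10],"delta_rot":[0,0,8.4]},{"fingers":0,"offset":[0,0,-10],"delta_rot":[0,0,8.4]},{"fingers":0,"offset":[0,0,-10],"delta_rot":[0,0,8.3]}]' 40
python3 -m pendant '[{"fingers":0,"offset":[-48,-10,0],"delta_rot":[0,0,0]},{"fingers":0,"offset":[-48,-10,0],"delta_rot":[0,0,0]},{"fingers":0,"offset":[-48,-10,0],"delta_rot":[0,0,0]},{"fingers":0,"offset":[-48,-10,0],"delta_rot":[0,0,0]},{"fingers":0,"offset":[-48,-10,0],"delta_rot":[0,0,0]}]'
```

```text
clock: 0.48
tool_pos: [0.2142, 0.5335, 0.4347]
tool_rot: [-0.0, 0.401, 0.916, -0.0]
force: [-0.5, -0.5, -0.2]
grip_width: 0.032
grip_force: 0.0
clock: 1.1
tool_pos: [0.342, 0.3226, 0.4346]
tool_rot: [-0.0, 0.398, 0.917, -0.0]
force: [0.7, -0.2, 0.1]
grip_width: 0.0005
grip_force: 0.0
```

```bash
python3 -m pendant '[{"fingers":0,"offset":[-49,-10.5,0],"delta_rot":[0,0,0]},{"fingers":0,"offset":[-49,-10.5,0],"delta_rot":[0,0,0]},{"fingers":0,"offset":[-49,-10.5,0],"delta_rot":[0,0,0]},{"fingers":0,"offset":[-49,-10.5,0],"delta_rot":[0,0,0]},{"fingers":0,"offset":[-49,-10.5,0],"delta_rot":[0,0,0]}]'
python3 -m pendant '[{"fingers":0,"offset":[-49,-10.5,0],"delta_rot":[0,0,0]},{"fingers":0,"offset":[-49,-10.5,0],"delta_rot":[0,0,0]},{"fingers":0,"offset":[-49,-10.5,0],"delta_rot":[0,0,0]},{"fingers":0,"offset":[-49,-10.5,0],"delta_rot":[0,0,0]},{"fingers":0,"offset":[-49,-10.5,0],"delta_rot":[0,0,0]}]'
python3 -m pendant '[{"fingers":0,"offset":[0,0,0],"delta_rot":[0,0,0]}]'
python3 - <<'E'
from h import *
f,p,W=grab("wrist"); cv2.imwrite("pics/w1.png",p[:,:,::-1]); np.savez("pics/w1.npz",p=p,W=W)
print(r.state()["tool_pos"],r.state()["tool_rot"])
P=p.astype(int);wood=P[...,0]-P[...,2]>40;z=W[...,2]
q=W[wood&(z>.19)&(z<.21)]
if len(q): print(len(q),cv2.boxPoints(cv2.minAreaRect((q[:,:2]*1000).astype(np.float32))).round(1).tolist())
E
```

```text
clock: 1.72
tool_pos: [0.4709, 0.1076, 0.4346]
tool_rot: [-0.0, 0.399, 0.917, -0.0]
force: [0.8, 0.1, 0.3]
grip_width: 0.0
grip_force: 0.0
clock: 2.35
tool_pos: [0.5996, -0.1074, 0.4345]
tool_rot: [-0.0, 0.399, 0.917, -0.0]
force: [0.2, 1.2, 0.4]
grip_width: -0.0001
grip_force: 0.0
clock: 2.48
tool_pos: [0.5995, -0.1092, 0.4336]
tool_rot: [-0.0, 0.401, 0.916, -0.001]
force: [-0.6, 1.4, -0.2]
grip_width: -0.0002
grip_force: 0.0
[ 0.59912863 -0.10704732  0.43388745] [-4.94507238e-04  3.99474841e-01  9.16743984e-01 -2.73539746e-04]
5819 [[520.2999877929688, -51.20000076293945], [728.4000244140625, -104.69999694824219], [732.9000244140625, -87.19999694824219], [524.7999877929688, -33.70000076293945]]
```

View pics/w1.png

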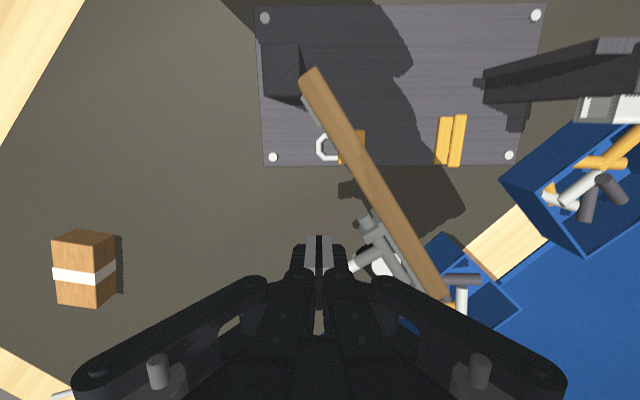

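The wrist view confirms it: the closed fingers at (318,255) are on the front side of the door, hinge side of the knob ball at (355,262). Next I descend and compute the push arc.

```bash
python3 -m pendant '[{"fingers":0,"offset":[0,0,-0],"delta_rot":[0,0,0]},{"fingers":0,"offset":[0,0,34],"delta_rot":[0,0,0]},{"fingers":0,"offset":[0,0,34],"delta_rot":[0,0,0]},{"fingers":0,"offset":[0,0,34],"delta_rot":[0,0,0]},{"fingers":0,"offset":[0,0,0],"delta_rot":[0,0,0]}]'
cat >> h.py <<'E'
H=np.array([.5222,-.0417]); a=np.radians(43); X=np.array([-np.sin(a),np.cos(a)]); Y=np.array([np.cos(a),np.sin(a)])
def loc(p): d=np.array(p)[:2]-H; return 1000*np.array([d@X,d@Y])
def push(dd,R=92):
    s,c=np.sin(np.radians(dd)),np.cos(np.radians(dd)); h=9+11*c+14.5*s
    return np.array([-R*s-h*c,R*c-h*s])
E
python3 - <<'E'
from h import *
s=r.state(); print(s["tool_pos"],s["force"],loc(s["tool_pos"]))
o=None
for d in [66,57.4,54,51,48,45,42,39,36,33,30,27,24,21,18,16,14,12,10,8,6,5,4,3,2,1,0]:
    q=push(d); print(d,q.round(1), None if o is None else (q-o).round(1)); o=q
E
```

```text
clock: 3.15
tool_pos: [0.5986, -0.1049, 0.3315]
tool_rot: [-0.002, 0.398, 0.917, -0.0]
force: [0.5, 0.7, 1.7]
grip_width: 0.0
grip_force: 0.0
[ 0.59859862 -0.10485711  0.33148414] [0.54341961 0.68941571 1.68010357] [-98.29391957  12.80136332]
66 [-94.9  13. ] None
57.4 [-92.1  26.7] [ 2.8 13.7]
54 [-90.4  32.1] [1.7 5.4]
51 [-88.6  36.8] [1.8 4.7]
48 [-86.5  41.4] [2.1 4.6]
45 [-84.2  45.9] [2.4 4.5]
42 [-81.5  50.4] [2.6 4.4]
39 [-78.6  54.7] [2.9 4.3]
36 [-75.5  58.9] [3.2 4.2]
33 [-72.   62.9] [3.4 4. ]
30 [-68.3  66.8] [3.7 3.9]
27 [-64.4  70.4] [3.9 3.7]
24 [-60.2  73.9] [4.2 3.5]
21 [-55.8  77.1] [4.4 3.2]
18 [-51.2  80.1] [4.6 3. ]
16 [-48.   81.9] [3.2 1.8]
14 [-44.7  83.7] [3.3 1.7]
12 [-41.4  85.3] [3.3 1.6]
10 [-38.   86.7] [3.4 1.5]
8 [-34.5  88.1] [3.5 1.3]
6 [-31.   89.3] [3.5 1.2]
5 [-29.2  89.8] [1.8 0.5]
4 [-27.4  90.3] [1.8 0.5]
3 [-25.5  90.8] [1.8 0.5]
2 [-23.7  91.2] [1.8 0.4]
1 [-21.9  91.6] [1.8 0.4]
0 [-20.  92.] [1.9 0.4]
```

```bash
python3 -m pendant '[{"fingers":0,"offset":[2,5,0],"delta_rot":[0,0,0]},{"fingers":0,"offset":[2,5,0],"delta_rot":[0,0,0]},{"fingers":0,"offset":[2,4,0],"delta_rot":[0,0,0]},{"fingers":0,"offset":[1.7,5.4,0],"delta_rot":[0,0,0]},{"fingers":0,"offset":[1.8,4.7,0],"delta_rot":[0,0,0]}]'
python3 -m pendant '[{"fingers":0,"offset":[2.1,4.6,0],"delta_rot":[0,0,0]},{"fingers":0,"offset":[2.4,4.5,0],"delta_rot":[0,0,0]},{"fingers":0,"offset":[2.6,4.4,0],"delta_rot":[0,0,0]},{"fingers":0,"offset":[2.9,4.3,0],"delta_rot":[0,0,0]},{"fingers":0,"offset":[3.2,4.2,0],"delta_rot":[0,0,0]}]'
cat >> h.py <<'E'
def door():
    f,p,W=grab("top"); P=p.astype(int); z=W[...,2]; x=W[...,0]; y=W[...,1]
    q=W[(P[...,0]-P[...,2]>40)&(z>.19)&(z<.21)&(x>.45)&(x<.8)&(y>-.25)&(y<.25)]
    q=q[np.linalg.norm(q[:,:2]-H,axis=1)<.25]
    v=cv2.fitLine((q[:,:2]*1000).astype(np.float32),cv2.DIST_HUBER,0,.01,.01).ravel()
    return p,W,len(q),43-np.degrees(np.arctan(v[1]/v[0]))
E
python3 - <<'E'
from h import *
p,W,n,d=door(); s=r.state(); print(n,d,loc(s["tool_pos"]),s["force"])
E
```

```text
clock: 3.78
tool_pos: [0.6103, -0.0821, 0.3329]
tool_rot: [0.0, 0.399, 0.917, -0.0]
force: [-2.2, -1.3, 2.4]
grip_width: -0.0001
grip_force: 0.9
clock: 4.4
tool_pos: [0.6173, -0.0575, 0.3327]
tool_rot: [-0.0, 0.399, 0.917, -0.0]
force: [-0.8, -0.9, 1.3]
grip_width: -0.0001
grip_force: 0.4Traceback (most recent call last):
  File "<stdin>", line 2, in <module>
  File "h.py", line 18, in door
    v=cv2.fitLine((q[:,:2]*1000).astype(np.float32),cv2.DIST_HUBER,0,.01,.01).ravel()
      ~~~~~~~~~~~^^^^^^^^^^^^^^^^^^^^^^^^^^^^^^^^^^^^^^^^^^^^^^^^^^^^^^^^^^^^
cv2.error: OpenCV(4.12.0) /io/opencv/modules/imgproc/src/linefit.cpp:50: error: (-215:Assertion failed) count > 0 in function 'fitLine2D_wods'
```

```bash
sed -i 's/grab("top"); P/grab("wrist"); P/' h.py
python3 - <<'E'
from h import *
p,W,n,d=door(); s=r.state(); print(n,d,loc(s["tool_pos"]),s["force"])
E
```

```text
16814 33.547913 [-76.10497347  59.09810499] [-0.65526268 -0.01225612  0.3914031 ]
```

```bash
python3 -m pendant '[{"fingers":0,"offset":[3.4,4.0,0],"delta_rot":[0,0,0]},{"fingers":0,"offset":[3.7,3.9,0],"delta_rot":[0,0,0]},{"fingers":0,"offset":[3.9,3.7,0],"delta_rot":[0,0,0]},{"fingers":0,"offset":[4.2,3.5,0],"delta_rot":[0,0,0]},{"fingers":0,"offset":[4.4,3.2,0],"delta_rot":[0,0,0]}]'
python3 -m pendant '[{"fingers":0,"offset":[3.0,2.0,0],"delta_rot":[0,0,0]},{"fingers":0,"offset":[2.5,1.5,0],"delta_rot":[0,0,0]},{"fingers":0,"offset":[2.3,1.3,0],"delta_rot":[0,0,0]},{"fingers":0,"offset":[2.0,1.0,0],"delta_rot":[0,0,0]},{"fingers":0,"offset":[2.0,1.0,0],"delta_rot":[0,0,0]}]'
python3 - <<'E'
from h import *
p,W,n,d=door(); s=r.state(); print(n,d,loc(s["tool_pos"]),s["force"])
E
```

```text
clock: 5.12
tool_pos: [0.6172, -0.0306, 0.3327]
tool_rot: [-0.0, 0.399, 0.917, -0.0]
force: [-0.1, -0.6, 0.2]
grip_width: -0.0004
grip_force: 0.0
clock: 5.75
tool_pos: [0.6141, -0.0176, 0.3327]
tool_rot: [-0.0, 0.399, 0.917, -0.0]
force: [-0.4, -0.0, 0.3]
grip_width: 0.0001
grip_force: 0.0
22620 13.86804 [-44.80790877  83.80689596] [-0.48040478  0.07648029 -0.02040204]
```

```bash
python3 -m pendant '[{"fingers":0,"offset":[2.0,0.9,0],"delta_rot":[0,0,0]},{"fingers":0,"offset":[2.0,0.9,0],"delta_rot":[0,0,0]},{"fingers":0,"offset":[2.0,0.9,0],"delta_rot":[0,0,0]},{"fingers":0,"offset":[2.0,0.8,0],"delta_rot":[0,0,0]},{"fingers":0,"offset":[2.0,0.8,0],"delta_rot":[0,0,0]}]'
python3 -m pendant '[{"fingers":0,"offset":[1.6,0.5,0],"delta_rot":[0,0,0]},{"fingers":0,"offset":[1.5,0.5,0],"delta_rot":[0,0,0]},{"fingers":0,"offset":[1.4,0.5,0],"delta_rot":[0,0,0]},{"fingers":0,"offset":[1.3,0.4,0],"delta_rot":[0,0,0]},{"fingers":0,"offset":[1.2,0.3,0],"delta_rot":[0,0,0]}]'
python3 -m pendant '[{"fingers":0,"offset":[1.0,0.3,0],"delta_rot":[0,0,0]},{"fingers":0,"offset":[1.0,0.3,0],"delta_rot":[0,0,0]},{"fingers":0,"offset":[1.0,0.2,0],"delta_rot":[0,0,0]},{"fingers":0,"offset":[0.8,0.2,0],"delta_rot":[0,0,0]},{"fingers":0,"offset":[0.7,0.2,0],"delta_rot":[0,0,0]}]'
python3 - <<'E'
from h import *
p,W,n,d=door(); s=r.state(); print(n,d,loc(s["tool_pos"]),s["force"])
E
```

```text
clock: 6.42
tool_pos: [0.6104, -0.0073, 0.3327]
tool_rot: [0.0, 0.399, 0.917, -0.0]
force: [0.4, -1.3, 0.7]
grip_width: 0.0003
grip_force: 0.0
clock: 7.05
tool_pos: [0.6072, -0.0008, 0.3327]
tool_rot: [-0.0, 0.399, 0.917, -0.0]
force: [1.1, -1.4, -0.4]
grip_width: 0.0001
grip_force: 0.0
clock: 7.68
tool_pos: [0.6051, 0.0033, 0.3327]
tool_rot: [0.0, 0.399, 0.917, -0.0]
force: [0.6, 0.2, 0.1]
grip_width: 0.0001
grip_force: 0.0
23838 1.6037827 [-23.531775    91.33736706] [ 0.04469668 -1.17174504  0.57262774]
```

```bash
python3 -m pendant '[{"fingers":0,"offset":[0.7,0.1,0],"delta_rot":[0,0,0]},{"fingers":0,"offset":[0.6,0.1,0],"delta_rot":[0,0,0]},{"fingers":0,"offset":[0.6,0.1,0],"delta_rot":[0,0,0]},{"fingers":0,"offset":[0.5,0.1,0],"delta_rot":[0,0,0]}]'
python3 -m pendant '[{"fingers":0,"offset":[0.4,0.0,0],"delta_rot":[0,0,0]},{"fingers":0,"offset":[0.4,0.0,0],"delta_rot":[0,0,0]},{"fingers":0,"offset":[0.4,0.0,0],"delta_rot":[0,0,0]}]'
python3 - <<'E'
from h import *
p,W,n,d=door(); s=r.state(); print(n,d,loc(s["tool_pos"]),s["force"])
E
```

```text
clock: 8.22
tool_pos: [0.6037, 0.0053, 0.3327]
tool_rot: [0.0, 0.399, 0.917, -0.0]
force: [-0.3, -1.2, 0.0]
grip_width: -0.0001
grip_force: 0.0
clock: 8.6
tool_pos: [0.603, 0.0061, 0.3328]
tool_rot: [0.0, 0.399, 0.917, -0.0]
force: [3.5, -2.3, -1.7]
grip_width: 0.0004
grip_force: 0.0
23887 -0.2369957 [-20.20458293  91.66587632] [ 4.01020272 -1.72696654  0.27592943]
```

```bash
python3 -m pendant '[{"fingers":0,"offset":[0.3,0.0,0],"delta_rot":[0,0,0]},{"fingers":0,"offset":[0.3,0.0,0],"delta_rot":[0,0,0]},{"fingers":0,"offset":[0.3,0.0,0],"delta_rot":[0,0,0]},{"fingers":0,"offset":[0,0.0,0],"delta_rot":[0,0,0]}]'
python3 - <<'E'
from h import *
p,W,n,d=door(); s=r.state(); print(n,d,loc(s["tool_pos"]),s["force"])
cv2.imwrite("pics/w2.png",p[:,:,::-1])
E
```

```text
clock: 9.15
tool_pos: [0.6027, 0.0062, 0.3328]
tool_rot: [0.001, 0.399, 0.917, -0.0]
force: [7.7, -5.5, -3.6]
grip_width: 0.0001
grip_force: 0.0
23867 -0.25356293 [-19.9144884   91.54451911] [ 7.77743827 -5.64023501 -3.25272549]
```

View pics/w2.png

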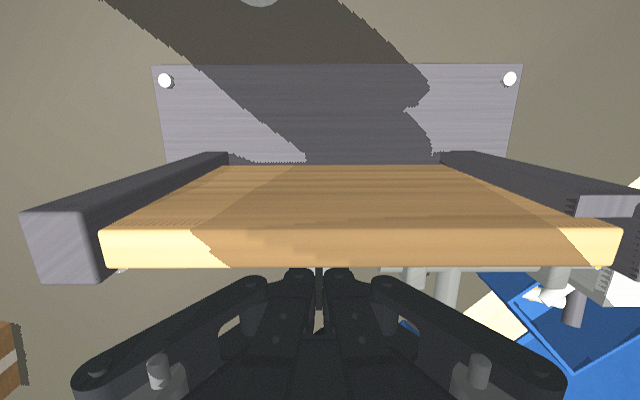

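The door is flush between its posts, with its top face spanning (100,232) to (622,265), and held at about 9.5 N against the stop. I'll back off and go to the knob.

```bash
python3 -m pendant '[{"fingers":0,"offset":[-3,0,0],"delta_rot":[0,0,0]},{"fingers":0,"offset":[-15,0,0],"delta_rot":[0,0,0]},{"fingers":0,"offset":[-15,0,0],"delta_rot":[0,0,0]},{"fingers":0,"offset":[0,0,0],"delta_rot":[0,0,0]}]'
python3 -m pendant '[{"fingers":0,"offset":[0,10,0],"delta_rot":[0,0,0]},{"fingers":0,"offset":[0,10,0],"delta_rot":[0,0,0]},{"fingers":0,"offset":[0,10,0],"delta_rot":[0,0,0]},{"fingers":0,"offset":[0,5,0],"delta_rot":[0,0,0]},{"fingers":0,"offset":[0,0,0],"delta_rot":[0,0,0]}]'
python3 - <<'E'
from h import *
p,W,n,d=door(); s=r.state(); print(n,d,loc(s["tool_pos"]),s["force"])
z=W[...,2]; L=np.stack([(W[...,:2]-H)@X,(W[...,:2]-H)@Y],-1)*1000
P=p.astype(int); m=(z>.16)&(z<.19)&(L[...,0]<-35)&(L[...,0]>-90)&(L[...,1]>135)&(L[...,1]<215)
if m.sum(): print(m.sum(),np.percentile(L[m],[2,50,98],axis=0))
cv2.imwrite("pics/w3.png",p[:,:,::-1])
E
```

```text
clock: 9.7
tool_pos: [0.6249, -0.0178, 0.3324]
tool_rot: [-0.0, 0.399, 0.917, -0.0]
force: [-0.7, 0.4, -0.7]
grip_width: 0.0002
grip_force: 0.0
clock: 10.32
tool_pos: [0.6505, 0.0069, 0.3326]
tool_rot: [-0.0, 0.398, 0.917, -0.0]
force: [0.2, -0.6, 0.1]
grip_width: 0.0
grip_force: 0.0
26582 -0.2856369 [-52.12528852 126.6396755 ] [-0.27838279  0.16066097 -0.36166581]
1205 [[-58.28976544 135.55467123]
 [-45.55727097 158.08683072]
 [-35.65163427 166.08895689]]
```

View pics/w3.png

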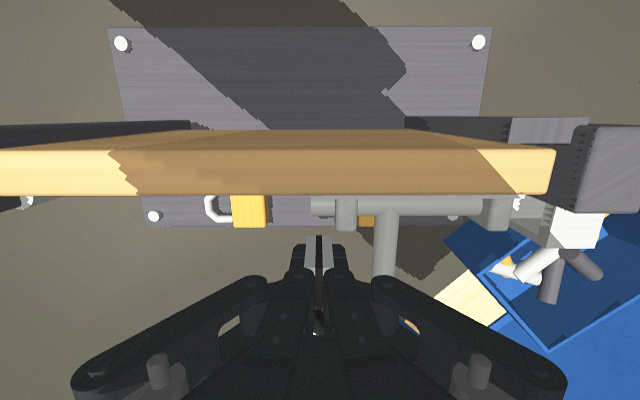

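The door is still shut. The knob rod at (385,240) stands to the right of the fingers, whose right edge is at (348,265), so I'll push along +y.

```bash
python3 -m pendant '[{"fingers":0,"offset":[0,3,0],"delta_rot":[0,0,0]},{"fingers":0,"offset":[0,3,0],"delta_rot":[0,0,0]},{"fingers":0,"offset":[0,3,0],"delta_rot":[0,0,0]},{"fingers":0,"offset":[0,2,0],"delta_rot":[0,0,0]},{"fingers":0,"offset":[0,2,0],"delta_rot":[0,0,0]}]'
python3 -m pendant '[{"fingers":0,"offset":[0,2,0],"delta_rot":[0,0,0]},{"fingers":0,"offset":[0,2,0],"delta_rot":[0,0,0]},{"fingers":0,"offset":[0,2,0],"delta_rot":[0,0,0]},{"fingers":0,"offset":[0,2,0],"delta_rot":[0,0,0]},{"fingers":0,"offset":[0,2,0],"delta_rot":[0,0,0]}]'
python3 - <<'E'
from h import *
p,W,n,d=door(); s=r.state(); print(n,d,loc(s["tool_pos"]),s["force"])
z=W[...,2]; L=np.stack([(W[...,:2]-H)@X,(W[...,:2]-H)@Y],-1)*1000
m=(z>.165)&(z<.185)&(L[...,0]<-36)&(L[...,0]>-50)&(L[...,1]>130)&(L[...,1]<225)
print(m.sum(),np.percentile(L[m],[2,50,98],axis=0))
E
```

```text
clock: 11.0
tool_pos: [0.66, 0.0155, 0.3327]
tool_rot: [0.0, 0.399, 0.917, -0.0]
force: [0.3, 0.3, 0.6]
grip_width: -0.0002
grip_force: 0.0
clock: 11.62
tool_pos: [0.6673, 0.0223, 0.3327]
tool_rot: [-0.0, 0.399, 0.917, -0.0]
force: [-1.5, -1.0, 0.4]
grip_width: -0.0005
grip_force: 1.0
23641 -0.30494308 [-52.09750258 150.01353732] [-1.160377   -1.62563991  0.65750589]
1469 [[-49.19261297 136.99597177]
 [-42.45964119 158.15029281]
 [-36.7224944  173.83634442]]
```

```bash
python3 -m pendant '[{"fingers":0,"offset":[0,2.5,0],"delta_rot":[0,0,0]},{"fingers":0,"offset":[0,2.5,0],"delta_rot":[0,0,0]},{"fingers":0,"offset":[0,2.5,0],"delta_rot":[0,0,0]},{"fingers":0,"offset":[0,2.5,0],"delta_rot":[0,0,0]},{"fingers":0,"offset":[0,2.5,0],"delta_rot":[0,0,0]}]'
python3 -m pendant '[{"fingers":0,"offset":[0,2,0],"delta_rot":[0,0,0]},{"fingers":0,"offset":[0,2,0],"delta_rot":[0,0,0]},{"fingers":0,"offset":[0,2,0],"delta_rot":[0,0,0]},{"fingers":0,"offset":[0,1.5,0],"delta_rot":[0,0,0]},{"fingers":0,"offset":[0,1.5,0],"delta_rot":[0,0,0]}]'
python3 - <<'E'
from h import *
p,W,n,d=door(); s=r.state(); print(n,d,loc(s["tool_pos"]),s["force"])
E
```

```text
clock: 12.3
tool_pos: [0.6765, 0.0309, 0.3327]
tool_rot: [0.0, 0.399, 0.917, -0.0]
force: [-1.3, -1.2, -0.6]
grip_width: -0.0001
grip_force: 1.0
clock: 12.92
tool_pos: [0.683, 0.037, 0.3327]
tool_rot: [-0.0, 0.399, 0.917, -0.0]
force: [-3.1, -1.3, 1.1]
grip_width: -0.0003
grip_force: 1.0
20846 -0.36081314 [-52.06106147 171.44115487] [-1.05652802 -1.13680009  0.74573798]
```

```bash
python3 -m pendant '[{"fingers":0,"offset":[0,1,0],"delta_rot":[0,0,0]},{"fingers":0,"offset":[0,1,0],"delta_rot":[0,0,0]},{"fingers":0,"offset":[0,1,0],"delta_rot":[0,0,0]},{"fingers":0,"offset":[0,1,0],"delta_rot":[0,0,0]},{"fingers":0,"offset":[0,0.6,0],"delta_rot":[0,0,0]}]'
python3 -m pendant '[{"fingers":0,"offset":[0,0.6,0],"delta_rot":[0,0,0]},{"fingers":0,"offset":[0,0.6,0],"delta_rot":[0,0,0]},{"fingers":0,"offset":[0,0.6,0],"delta_rot":[0,0,0]}]'
```

```text
clock: 13.6
tool_pos: [0.6863, 0.0401, 0.3327]
tool_rot: [-0.0, 0.399, 0.917, -0.0]
force: [-2.2, -0.2, 0.3]
grip_width: 0.0001
grip_force: 1.0
clock: 13.98
tool_pos: [0.6877, 0.0413, 0.3327]
tool_rot: [-0.0, 0.399, 0.917, -0.0]
force: [-1.8, -0.3, 0.2]
grip_width: -0.0002
grip_force: 1.0
```

```bash
python3 -m pendant '[{"fingers":0,"offset":[0,0.7,0],"delta_rot":[0,0,0]},{"fingers":0,"offset":[0,0.7,0],"delta_rot":[0,0,0]},{"fingers":0,"offset":[0,0.7,0],"delta_rot":[0,0,0]}]'
python3 -m pendant '[{"fingers":0,"offset":[0,0.6,0],"delta_rot":[0,0,0]},{"fingers":0,"offset":[0,0.6,0],"delta_rot":[0,0,0]}]'
python3 - <<'E'
from h import *
p,W,n,d=door(); s=r.state(); print(n,d,loc(s["tool_pos"]),s["force"])
E
```

```text
clock: 14.35
tool_pos: [0.6888, 0.0422, 0.3326]
tool_rot: [-0.001, 0.399, 0.917, -0.001]
force: [-10.5, -4.8, 4.1]
grip_width: 0.0001
grip_force: 5.8
clock: 14.6
tool_pos: [0.6893, 0.0425, 0.3325]
tool_rot: [-0.001, 0.399, 0.917, -0.002]
force: [-16.2, -9.1, 6.5]
grip_width: -0.0002
grip_force: 8.9
19922 -0.32460022 [-52.41973327 179.62740805] [-15.87621866  -8.82887953   7.08145771]
```

Firm stop at 18 N, at the expected travel. I'll release, lift straight up and look.

```bash
python3 -m pendant '[{"fingers":0,"offset":[0,-4,0],"delta_rot":[0,0,0]},{"fingers":0,"offset":[0,-16,0],"delta_rot":[0,0,0]},{"fingers":0,"offset":[0,-10,0],"delta_rot":[0,0,0]},{"fingers":0,"offset":[-20,0,-20],"delta_rot":[0,0,0]},{"fingers":0,"offset":[-20,0,-40],"delta_rot":[0,0,0]}]'
python3 -m pendant '[{"fingers":0,"offset":[-10,0,-50],"delta_rot":[0,0,0]},{"fingers":0,"offset":[0,0,-20],"delta_rot":[0,0,0]},{"fingers":0,"offset":[0,-40,0],"delta_rot":[0,0,0]},{"fingers":0,"offset":[0,0,0],"delta_rot":[0,0,0]}]'
python3 - <<'E'
from h import *
p,W,n,d=door(); s=r.state(); print(n,d,loc(s["tool_pos"]),s["force"])
z=W[...,2]; L=np.stack([(W[...,:2]-H)@X,(W[...,:2]-H)@Y],-1)*1000
m=(z>.165)&(z<.185)&(L[...,0]<-36)&(L[...,0]>-70)&(L[...,1]>130)&(L[...,1]<219)
if m.sum(): print(m.sum(),np.percentile(L[m],[2,50,98],axis=0))
cv2.imwrite("pics/w4.png",p[:,:,::-1])
f,p,W=grab("scene"); cv2.imwrite("pics/s4.png",p[:,:,::-1])
E
```

```text
clock: 15.28
tool_pos: [0.6956, -0.0064, 0.3927]
tool_rot: [-0.001, 0.398, 0.917, -0.0]
force: [-0.1, 0.0, 0.4]
grip_width: 0.0002
grip_force: 0.0
clock: 15.78
tool_pos: [0.6717, -0.0427, 0.4635]
tool_rot: [0.0, 0.4, 0.917, -0.0]
force: [0.7, 0.1, 0.9]
grip_width: -0.0
grip_force: 0.0
6825 -0.29864883 [-102.34549437  110.19565256] [ 0.33463699  0.4431217  -0.28894747]
517 [[-69.41624092 191.3070564 ]
 [-52.87942411 195.46715567]
 [-36.68623849 202.32644561]]
```

View pics/w4.png

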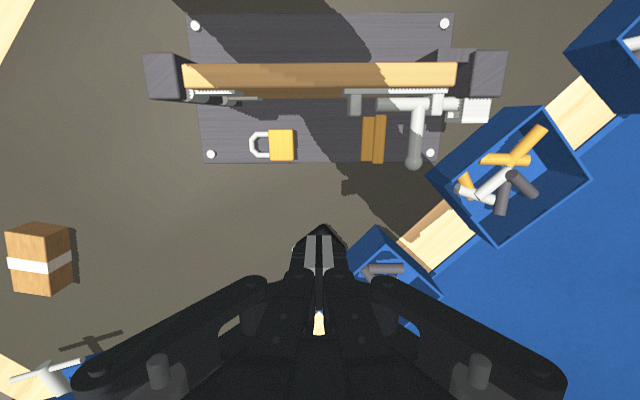

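View pics/s4.png

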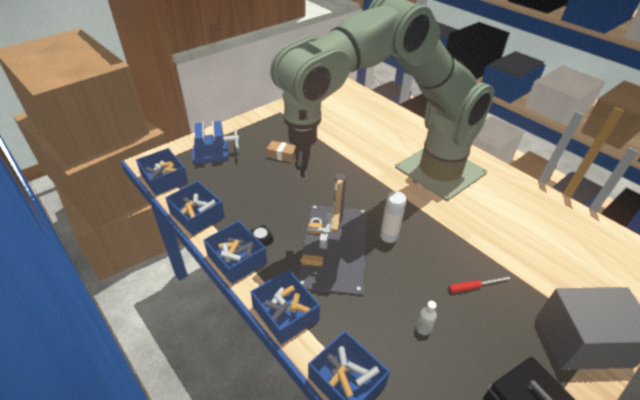

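The door is shut, with its top bar running (183,75) to (456,75) between the posts. The bolt rod runs into the keeper at (475,110), and the knob at (415,150) measures about 197 mm from the hinge. The loose items look undisturbed.

```bash
python3 -c "
from bench import r
print(r.finish_job())"
```

```text
the job is handed in; nothing more can be done
None
```

I pushed the door gently shut, then slid the bolt to its firm stop in the keeper, and handed the job in at about 16 s with the arm clear and the loose items looking undisturbed in the last pictures.

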